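# Clear the counter and start the notebook punch

### The job

The next notebook is loaded in the grey and blue punching machine. Press its blue button fully down and let it spring back to clear the counter, then press its green button fully down and let it spring back to start the punch. Do not press the red stop button, and leave the white glue bottle standing where it is.

Things in the scene. Friction and masses are not known exactly. Their poses are not given: they have to be found in the camera images.
- reset_top (a point): centre of the top of the blue push button, a flat cap 36 mm across in a black collar, 95 mm above the table; goes down 8 mm on a spring (1.5 N to start, 5 N fully down, then 4 mm above its collar), springs back; this point moves with the cap. Counter reset. The three buttons stand in a row 85 mm apart along the machine's near edge, in any order.
- start_top (a point): centre of the top of the green push button, a flat cap 36 mm across in a black collar, 95 mm above the table; goes down 8 mm on a spring (1.5 N to start, 5 N fully down, then 4 mm above its collar), springs back; this point moves with the cap. Start. The machine is fixed, 360 mm wide; its blue beam begins 80 mm behind the row, its top 102 mm above the table.
- stop_top (a point): centre of the top of the red push button, a flat cap 36 mm across in a black collar, 95 mm above the table; goes down 8 mm on a spring (1.5 N to start, 5 N fully down, then 4 mm above its collar), springs back; this point moves with the cap. Stop: not to be pressed.
- glue_mid (a point): centre, half-way up, of the loose white glue bottle with an orange cap, 54 mm across and 130 mm tall, standing on the table beside the machine, to its right as seen from the robot; to be left alone.

How it is judged:
On the way, in this order (a step that is already met when the one before it is completed fails the run):
1. the blue button is pressed fully down (distance of reset_top from where it was at the start of the episode above 0.0065 m and distance of start_top from where it was at the start of the episode below 0.0015 m), for 0.05 s.
2. the blue button has sprung back (distance of each of reset_top, start_top from where it was at the start of the episode below 0.0015 m), for 0.05 s.
3. the green button is pressed fully down (distance of start_top from where it was at the start of the episode above 0.0065 m and distance of reset_top from where it was at the start of the episode below 0.0015 m), for 0.05 s.
At the end, for the whole second after the job is handed in: After blue and then green were each pressed down (at least 6.5 of the 8 mm), all three buttons are up again (within 1.5 mm), and the glue bottle stands upright (within 10 degrees) within 20 mm of where it was (all of step 2 and distance of stop_top from where it was at the start of the episode below 0.0015 m and distance of glue_mid from where it was at the start of the episode below 0.02 m and angle between glue_mid's own z axis and vertical below 0.17 rad); the robot touches nothing.
It fails at once if the red stop button is pressed (more than 3 mm) (distance of stop_top from where it was at the start of the episode above 0.003 m).
It fails at once if the glue bottle is knocked over or pushed away by more than 20 mm (distance of glue_mid from where it was at the start of the episode above 0.02 m or angle between glue_mid's own z axis and vertical above 0.3 rad).
It also fails if it takes over 32 s, if anything falls off the work surface, if the arm or the gripper's body presses on something with over 40 N, if the wrist force passes 120 N, or if a joint passes its speed limit or range.

### The arm

A 7-joint arm with a two-finger parallel gripper is mounted at the origin on the work surface. World frame = base frame: x ahead of the robot, y to its left, z up, the work surface at z = 0. Lengths are in m, angles in rad, forces in N, time in s.
With the tool pointing down it reaches from about 0.425 to 0.925 m from the base axis. Payload 6.8 kg.
Tool frame: the origin (TCP) lies on the front face of the gripper's body, between the roots of the fingers; the fingertips stand 73 mm ahead of it and the grasp point (between the pads) lies 54 mm ahead of it (env.nose_length is the distance from the TCP to the fingertips, in m); z points along the fingers, y is the line along which they close (so a half turn about z gives the same grasp; the last joint's range is limited). The gripper opens to 85 mm and grips with 20 to 120 N. Pads are 22 mm wide; open, the fingers measure 114 mm over their backs; the gripper's body (76 mm by 85 mm) begins 54 mm behind the grasp point. The pads swing forward as they close: fully open they stand 13 mm farther back than shut.
Start: joints at [1.013, 0.477, 0.022, 1.555, -0.011, 1.109, -0.083], TCP at [0.293, -0.608, 0.304] pointing down, gripper open.
Joint ranges: [-2.96, 2.96], [-0.34, 2.1], [-1.41, 1.46], [0.24, 2.44], [-1.37, 4.51], [0.17, 1.92], [-2.96, 2.96]. Speed limits (rad/s): [2.39, 2.39, 3.14, 3.14, 3.14, 3.14, 3.14].

### API

Orientations are given as a unit quaternion [w, x, y, z].
In Python, from cell import env, kin, camera, calibration, job gives the robot as it stands. The module is installed in compiled form; this text tells all that it offers. Calls block until the motion is done:
- env.reach(position, orientation): joint-space move of the TCP to a pose.
- env.movel(position, velocity=0.15, rot=None, stop_force=None): straight line of the TCP; rot=None keeps the orientation; velocity is the mean speed in m/s. With stop_force (N) it stops when the force on the tool has changed by that much, and returns True; else False.
- env.goto_joints(angles): joint-space move.
- env.grip(opening, f_grip=None): finger opening in m; f_grip is the grip in N (None keeps the last); returns when the fingers have stopped.
- env.dwell(seconds).
- kin.inverse_kinematics(position, orientation): joint angles nearest the present ones, or None.
- env.get_state(): the state.
- camera(name): name is "scene" or "top"; returns (picture, depth): 384x512x3 uint8, blue, green, red; 384x512 float32, m along the optical axis (not along the pixel's ray), 0 where there is no reading.
- calibration(name): a dict with "fx", "fy", "cx", "cy" (pixels), "rvec" (rotation vector, rad) and "tvec" (3), from world to camera coordinates, as OpenCV has them. Camera axes: x right, y down, z forward; pixel columns grow to the right and rows downward; lengths in m; the calibration is good to about 2 mm. A picture is of the moment at which its call begins. calibration takes no time and is no camera call.
A pose or a line that the arm cannot do raises env.PlanningError and nothing moves.
- job.job_done(): hands the job in; it is judged then, once.
The state is a dict: "time": time; "qpos": joint angles; "joint_velocities": joint speeds; "joint_torque": joint torques, N m; "tcp_pos": TCP position; "orientation": TCP orientation; "force": force on the tool from outside, world axes, zero at the start; "torque": the same for the moment, N m; "opening": finger opening in m; "gripper_force": force on a finger pad.
Only numpy, scipy, OpenCV 4.12 (cv2) and the standard library are available. Lean on these libraries where they do the work, as an engineer would, in place of code of your own. Each camera call takes 0.05 s, during which the arm holds its last target. There are 200 camera calls.

## Working session

There is one attempt and no reset: what is moved stays moved. The work goes in short steps, each a Python script; the robot and the scene stay as the last script left them, time stands still between calls to the robot, and variables do not carry over. Pictures are saved under pics/ and viewed, at most 10 in all, crops included, and the job is handed in when it is done.

```bash
mkdir -p pics
python3 - <<'E'
from cell import env,camera,calibration
import cv2,numpy as np
for n in("scene","top"):
    p,d=camera(n); cv2.imwrite(f"pics/{n}0.png",p); np.savez(f"{n}0.npz",p=p,d=d)
    c=calibration(n); print(n,c, (-cv2.Rodrigues(np.array(c["rvec"]))[0].T@np.array(c["tvec"]).reshape(3)))
s=env.get_state(); print(s["time"],s["tcp_pos"],s["orientation"],s["opening"])
E
```

```text
scene {'fx': 485.1717646217873, 'fy': 485.1717646217873, 'cx': 244.7656819069948, 'cy': 190.129500508492, 'rvec': array([ 1.29513775,  2.02395292, -1.09667342]), 'tvec': array([ 0.29581068, -0.20985916,  1.45209888])} [1.32104965 0.30544548 0.63377192]
top {'fx': 381.65576373989603, 'fy': 381.65576373989603, 'cx': 255.21596714043238, 'cy': 192.9881476281252, 'rvec': array([ 2.19416762, -2.18566555,  0.08128826]), 'tvec': array([-0.04510325,  0.63852784,  0.87323674])} [ 0.57798232 -0.03707615  0.91479851]
0.1 [ 0.29332192 -0.60748751  0.3030367 ] [-7.79461882e-04  9.74808181e-01  2.23043393e-01 -2.19396538e-04] 0.0855318523498994
```

View pics/scene0.png

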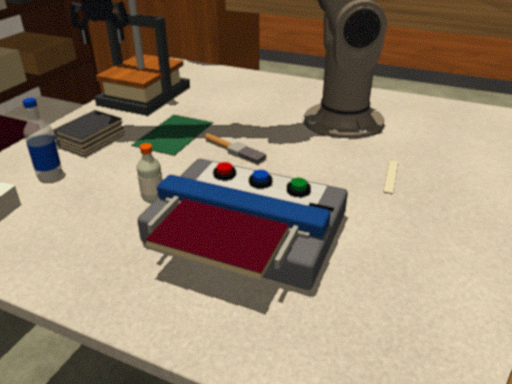

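View pics/top0.png

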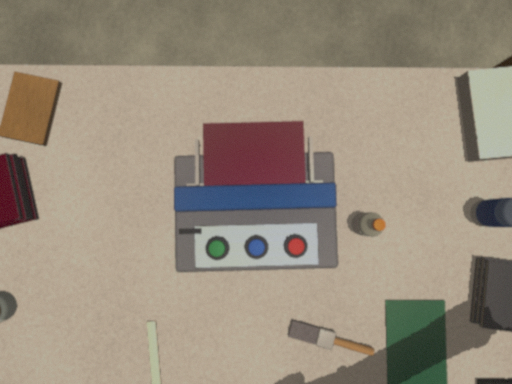

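The top view shows green (217,248), blue (257,247), red (296,246), and the glue bottle at about (373,224). The scene view shows the same order: red (224,171), blue (261,178), green (298,186). Next I'll locate the buttons from both views.

```bash
cat > h.py <<'E'
import cv2,numpy as np
from cell import calibration
def ray(n,u,v):
    c=calibration(n); R=cv2.Rodrigues(np.array(c["rvec"]))[0]; t=np.array(c["tvec"]).reshape(3)
    return -R.T@t, R.T@np.array([(u-c["cx"])/c["fx"],(v-c["cy"])/c["fy"],1.]), R, t
def onplane(n,uv,z):
    o,d,_,_=ray(n,*uv); return o+d*(z-o[2])/d[2]
H={"green":(45,80),"blue":(100,130),"red":(0,8)}
def cap(n,p,col,seed,r=15):
    hsv=cv2.cvtColor(p,cv2.COLOR_BGR2HSV); a,b=H[col]
    m=cv2.inRange(hsv,(a,120,60),(b,255,255))
    if col=="red": m|=cv2.inRange(hsv,(172,120,60),(180,255,255))
    w=np.zeros_like(m); cv2.circle(w,seed,r,255,-1)
    k,l,s,c=cv2.connectedComponentsWithStats(m&w)
    i=1+np.argmax(s[1:,4]); return c[i],s[i]
E
python3 - <<'E'
from h import *
S={"top":{"green":(217,248),"blue":(257,247),"red":(296,246)},"scene":{"green":(298,186),"blue":(261,178),"red":(224,171)}}
for n in S:
    f=np.load(n+"0.npz")
    for c,s in S[n].items():
        uv,st=cap(n,f["p"],c,s,15 if n=="top" else 12)
        o,d,R,t=ray(n,*uv); dep=f["d"][int(round(uv[1])),int(round(uv[0]))]
        print(n,c,uv.round(1),st[2:],"plane",onplane(n,uv,.095).round(4),"depth",(o+d*dep).round(4))
E
```

```text
top green [212.7 246. ] [2 3 3] plane [0.5201 0.0481 0.095 ] depth [0.52   0.0482 0.0937]
top blue [255.9 246.9] [ 15  15 184] plane [ 0.5186 -0.0441  0.095 ] depth [ 0.5187 -0.0441  0.0976]
top red [295.9 246. ] [ 17  17 219] plane [ 0.5207 -0.1293  0.095 ] depth [ 0.5207 -0.1293  0.0954]
scene green [298.5 182.7] [ 16  11 127] plane [0.5221 0.0419 0.095 ] depth [0.5218 0.0418 0.0948]
scene blue [260.1 175.6] [ 17  12 158] plane [ 0.5285 -0.0409  0.095 ] depth [ 0.5295 -0.0404  0.0957]
scene red [224.1 167.7] [ 17  13 169] plane [ 0.5307 -0.1249  0.095 ] depth [ 0.5301 -0.1252  0.0946]
```

The top-view blue–red spacing is 85.2 mm, which fits. The green mask was too strict, so I'll redo it. The scene view is biased towards the camera by the cap's side wall. Next I'll shut the gripper and hover over blue.

Run:
```python
from h import *
from cell import env,camera
f=np.load("top0.npz"); p=f["p"]
hsv=cv2.cvtColor(p,cv2.COLOR_BGR2HSV); print(hsv[248,217])
m=cv2.inRange(hsv,(40,90,35),(90,255,255)); w=np.zeros_like(m); cv2.circle(w,(217,248),13,255,-1)
k,l,s,c=cv2.connectedComponentsWithStats(m&w); i=1+np.argmax(s[1:,4]); print(c[i],s[i],onplane("top",c[i],.095))
env.grip(0.0)
q=[0,1,0,0]
env.reach([.519,-.0435,.25],q)
env.movel([.519,-.0435,.19])
s=env.get_state(); print(s["time"],s["tcp_pos"],s["orientation"],s["force"],s["opening"],env.nose_length)
p,d=camera("scene"); cv2.imwrite("pics/s1.png",cv2.resize(p[60:260,130:380],None,fx=3,fy=3))
```

```text
[ 64 112 134]
[216.465 248.15 ] [209 241  16  16 200] [0.51558148 0.03996591 0.095     ]
3.6 [ 0.51927976 -0.04375933  0.19025914] [-2.32116784e-05  9.99999973e-01 -2.31482352e-04  1.65442824e-05] [-0.09656936  0.3051234   1.00189905] -8.993219100797836e-05 0.0726
```

View pics/s1.png

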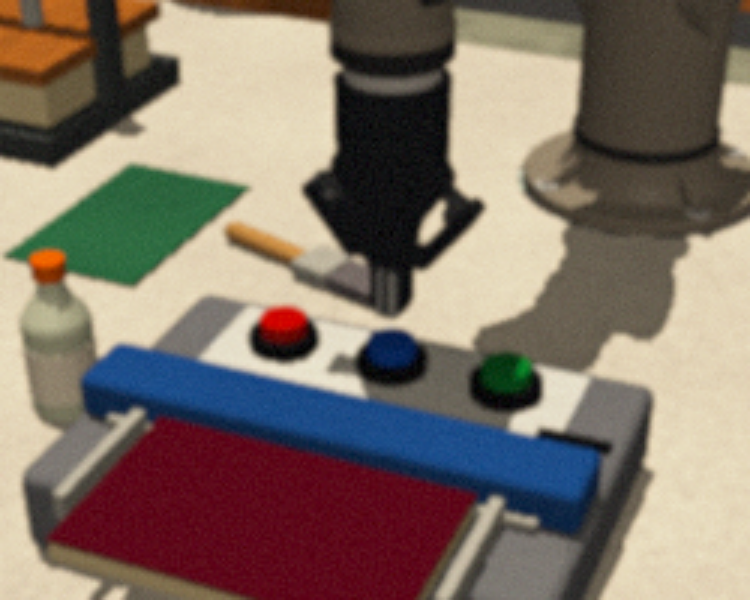

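The picture shows the shut fingertips (crop 390,310) centred above blue (390,355), well clear of red, green and the beam. The green cap measures (0.516, 0.040), 84 mm from blue, which fits. Pressing blue now.

Run:
```python
from cell import env
x,y=.519,-.0437
env.movel([x,y,.172],.06)
r=env.movel([x,y,.154],.015,stop_force=9)
env.dwell(.15); s=env.get_state(); print(r,s["time"],s["tcp_pos"],s["force"])
```

```text
True 5.0833 [ 0.51917879 -0.04370969  0.15967176] [-1.47704881 -0.79006416  5.85311022]
```

The tip is at 87.1 mm, about 8 mm down. I'll press a little harder to be sure it bottoms, then release and check it.

Run:
```python
from cell import env,camera
import cv2
x,y=.519,-.0437
r=env.movel([x,y,.1565],.01,stop_force=12)
env.dwell(.15); s=env.get_state(); print(r,s["time"],s["tcp_pos"],s["force"])
p,d=camera("scene"); cv2.imwrite("pics/s2.png",cv2.resize(p[130:230,180:350],None,fx=4,fy=4))
env.movel([x,y,.20],.1)
env.dwell(.1); s=env.get_state(); print(s["time"],s["force"])
```

```text
True 5.45 [ 0.51919573 -0.04364398  0.15965851] [-1.57310511 -0.53106476  7.66554537]
6.1583 [ 0.14155469 -0.2403752  -0.47564436]
```

View pics/s2.png

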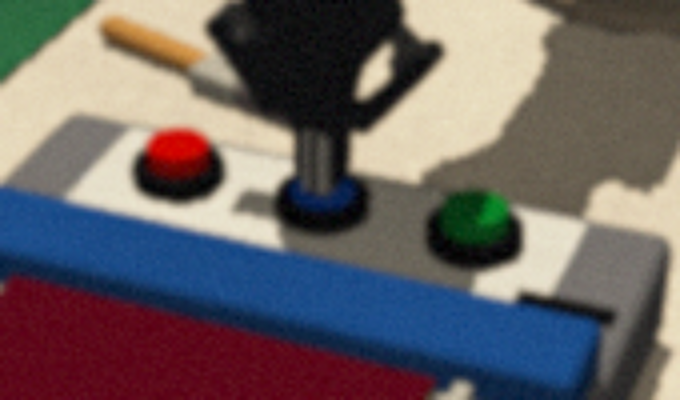

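The crop shows the blue cap (320,190) sunk into its collar under the fingertips, with red and green still up. The tip did not go lower under more force, so it was at the hard stop. Green is next.

Run:
```python
from cell import env,camera
import cv2
x,y=.5165,.0405
env.movel([x,y,.20],.12)
env.movel([x,y,.172],.06)
r=env.movel([x,y,.154],.015,stop_force=9)
env.dwell(.15); s=env.get_state(); print(r,s["time"],s["tcp_pos"],s["force"])
if r:
    r=env.movel([x,y,.1565],.01,stop_force=12)
    env.dwell(.15); s=env.get_state(); print(r,s["time"],s["tcp_pos"],s["force"])
p,d=camera("scene"); cv2.imwrite("pics/s3.png",cv2.resize(p[130:230,180:350],None,fx=4,fy=4))
env.movel([x,y,.24],.1)
env.dwell(.2); s=env.get_state(); print(s["time"],s["tcp_pos"],s["force"])
p,d=camera("scene"); cv2.imwrite("pics/s4.png",cv2.resize(p[60:260,130:380],None,fx=3,fy=3))
```

```text
True 8.6083 [0.51670063 0.04051737 0.15968969] [-0.69712539 -0.20131579  7.42078037]
True 8.975 [0.51672254 0.04056578 0.15966682] [-1.97361239 -0.48815949  8.25489643]
10.1833 [0.51619868 0.04044518 0.2393621 ] [-0.23984161  1.07028691  0.63605743]
```

View pics/s3.png

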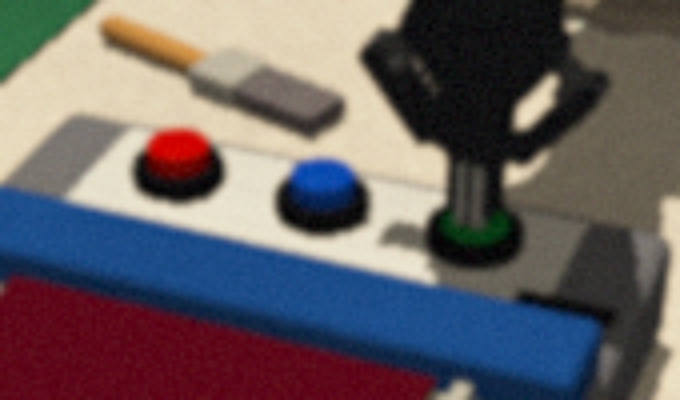

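View pics/s4.png

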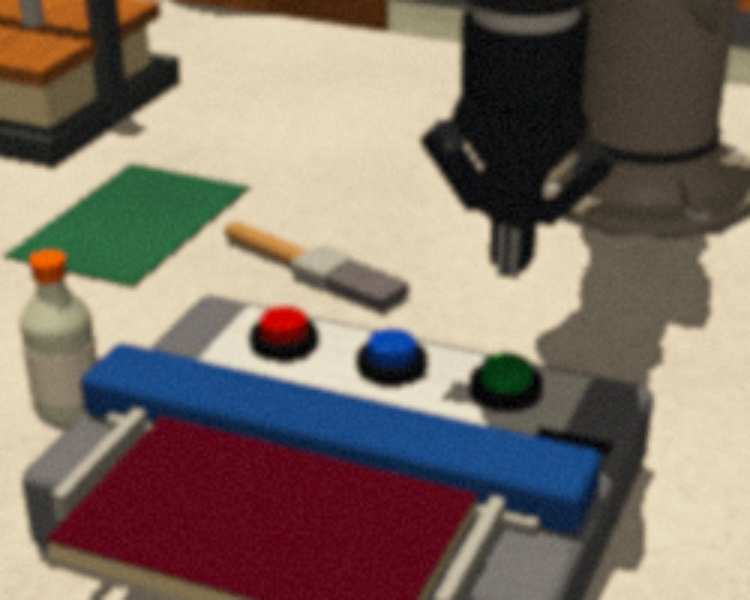

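The first crop shows green (470,230) fully sunk with blue back up. The second shows all three caps up, the bottle standing at (55,340) as before, and the gripper clear of everything.

```bash
python3 -c "
from cell import job
print(job.job_done())"
```

```text
the job is handed in; nothing more can be done
None
```

I pressed the blue button and then the green one fully down, both sprang back, red and the glue bottle were left untouched, and the job is handed in (last clock reading before hand-in 10.2 s; no verdict was returned).

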